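# Undo the disc knob of the bench sharpener

### The job

The disc of the bench sharpener has to be changed. Lift the tool rest straight up off its two pegs and lay it flat on the worktop, right way up and clear of the machine (set it down, do not drop it), then undo the knob that holds the disc: nobody remembers whether this machine's quick-lock turns off to the left or to the right, so try both ways, and finish while holding the knob in the gripper, still, at least 5 cm above the disc. Leave the chisel and the block plane where they lie.

Things in the scene. Friction and masses are not known exactly. Their poses are not given: they have to be found in the camera images.
- sharpener: bench sharpener, fixed: grey housing 150 (x) x 206 (y) x 44 mm with a flat disc 130 mm across on top. Origin on the spindle axis at worktop level; z up, -x is the front with switch and dial. At y = +88 and -88 mm stands a post 18 mm across, 122 mm high, ending in a peg 8 mm across that goes on to 142 mm. Place varies by 9 cm, yaw by 0.4 rad either way
- spindle (a point): point on the spindle axis at the disc's upper face, 64 mm above the worktop; axes as the sharpener's
- tool_rest: tool rest, 0.22 kg, loose: aluminium bar 24 (x) x 212 (y) x 10 (z) mm with 13 mm holes 88 mm either side of the middle. Origin at the centre of its underside, z up. It hangs with the holes over the pegs, underside on the posts' shoulders 122 mm above the worktop, along the sharpener's y, right across the knob and 14 mm above it. It must rise 20 mm to clear the pegs
- rest_grip (a point): middle of the tool rest's beech grip, 22 mm above the bar's underside, axes as the tool rest's: a block 24 mm wide (x), 80 mm long (y), reaching from 10 to 34 mm above the underside, flush with the bar's long sides. Beyond it two thumbscrews stand 9 mm out of the bar
- free_spot (a point): fixed point on the worktop, on the cast-iron saw table left of the rip fence (a ridge along x at y about -0.08). Within 50 mm of it in x and 120 mm in y the table is empty and level: the tool rest can be laid here, along y (anywhere else on the worktop is as good)
- knob: round black knob with fluted rim, 54 mm across, 44 mm high, 0.3 kg; origin at the centre of its underside, z up along its axis. It stands on the disc (top 108 mm above the worktop), centred on the spindle within 1.5 mm of play, its x axis along the sharpener's x within 0.12 rad. Three lugs inside it sit under three lips of the spindle, so it cannot be lifted as it stands. It turns lightly
- knob_grip (a point): point on the knob's axis 26 mm above its underside, axes as the knob's. Turned in the right direction to about 1.0 rad from the sharpener's x (0.85, up to an end stop at 1.0, 1.2 if forced) the knob comes straight up, clear after 35 mm. In the wrong direction a hard stop comes at 0.25 rad (0.6 if forced) and it stays locked. The right direction varies, unseen. Grip gently: at a stop it may slip in the fingers
- chisel: bystander: bench chisel with wooden handle, 272 mm long, lying roughly along x right of the sharpener; leave it
- block_plane: bystander: steel block plane, 160 mm long, 52 mm high, behind the sharpener beside the fence; leave it

How it is judged:
By the outcome, as a careful person would: the job done as asked, in the order asked, and still so for the second after the job is handed in, while the arm keeps its last pose, push and grip.
It also fails if it takes over 72 s, if anything falls off the work surface, if the arm or the gripper's body presses on something with over 40 N, if the wrist force passes 120 N, or if a joint passes its speed limit or range.

### The arm

A 7-joint arm with a two-finger parallel gripper is mounted at the origin on a cart in front of the work surface, level with it; the furniture and walls round the work are solid. World frame = base frame: x ahead of the robot, y to its left, z up, the work surface at z = 0. Lengths are in m, angles in rad, forces in N, time in s.
With the tool pointing down it reaches from about 0.4 to 0.85 m from the base axis. Payload 10.4 kg.
Tool frame: the origin (TCP) lies at the very end of the fingers, on their centre line; the grasp point (between the pads) lies manip.pinch_z behind it (manip.pinch_z is the distance from the TCP to the grasp point, in m); z points along the fingers, y is the line along which they close (so a half turn about z gives the same grasp; the last joint's range is limited). The gripper opens to 85 mm and grips with 20 to 120 N. Pads are 22 mm wide; open, the fingers measure 114 mm over their backs; the gripper's body (76 mm by 85 mm) begins 54 mm behind the grasp point. The pads swing forward as they close: fully open they stand 13 mm farther back than shut.
Start: joints at [1.22, 0.332, -0.065, 1.46, 0.022, 1.35, -0.088], TCP at [0.201, -0.592, 0.231] pointing down, gripper open.
Joint ranges: [-2.6, 2.6], [-0.5, 2.12], [-1.47, 1.34], [0.16, 2.42], [-1.27, 4.41], [0.06, 2.06], [-2.6, 2.6]. Speed limits (rad/s): [2.22, 2.22, 2.79, 2.79, 3.14, 3.14, 3.14].

### API

Orientations are given as a rotation vector (axis times angle).
In Python, from plant import sensors, optics, ticket, manip gives the robot as it stands.
- The arm moves only by the shell command python3 -m creep 'ROWS' [FORCE]. ROWS is JSON, a list of rows, each an object of numbers: "wx", "wy", "wz": the turn, a rotation vector about the world's x, y, z in degrees; "dx", "dy", "dz": the shift along the world's x, y, z in m; "jaw": the gripper command: -1 is shut, 1 is fully open, values between are in proportion. A call has 1 to 12 rows; each row shifts and turns the commanded pose from where the row before left it; what a row does not reach is not made up. A row lasts 1/12 s, in which the tool goes at most 41.7 mm and 7.16 degrees, less where a joint would pass 70% of its speed; a pose out of reach is approached as far as the arm can. A call with a gripper value outside its range is refused whole. The fingers move at their own pace and stop on an object; FORCE is the grip in N (left out, the last holds). Time passes only in rows, so rows that do not move let the fingers close. It gives the time, the measured TCP pose, the force, the opening and the grip force at its end, in the units of the state.
- sensors.get_state(): the state, without advancing time (a new reading comes with each control period).
- optics.snapshot(name): name is "scene" or "side" or "wrist"; returns a dict with "color" (400x640x3 uint8, blue, green, red), "depth" (400x640 float32, m along the optical axis (not along the pixel's ray), 0 where there is no reading), "fx", "fy", "cx", "cy" (pixels), "R" (3x3) and "t" (3): a world point X has camera coordinates R X + t. Camera axes: x right, y down, z forward; pixel columns grow to the right and rows downward; lengths in m; the calibration is good to about 2 mm. The wrist camera is an equidistant fisheye: a pixel r from the principal point sees the ray r / f radians off the axis. A picture is of the moment at which its call begins.
- ticket.job_done(): hands the job in; it is judged then, once.
Trained networks look in the newest picture that a camera, given by its name, has taken for a name from the list of things; names that differ only in an ending like _2 or _b are one class to them, and where a whole thing is asked for, a point or a joint stands for the part that bears it (a point fixed in the world has none). Each returns a list of dicts, best first, with "confidence" (0 to 1); they miss things now and then, are a little off and sometimes report something else, mostly with a low value. They report only what shows in the picture. A call takes as long as a camera call.
- optics.spot_in(camera, name): "centre" ([x, y, z] in m, in the coordinates of the camera as it stood for that picture, good to about 4 mm: the middle of the surface that is visible of it).
- optics.masks_of(camera, name): "region" (400x640 bool, what is visible of it).
- optics.pinpoint(camera, name): "centre" ([x, y, z] in m, in the coordinates of the camera as it stood for that picture, good to about 4 mm: a listed point, or the origin of a listed thing).
The state is a dict: "time_s": time; "q": joint angles; "qd": joint speeds; "tau": joint torques, N m; "tcp_pos": TCP position; "tcp_rot": TCP orientation; "force": force on the tool from outside, world axes, zero at the start; "ft_torque": the same for the moment, N m; "finger_gap": opening from 0.0 (shut) to 1.0 (fully open); "gripper_force": force on a finger pad.
Only numpy, scipy, OpenCV 4.12 (cv2) and the standard library are available. Lean on these libraries where they do the work, as an engineer would, in place of code of your own. Each camera call takes 0.05 s, during which the arm holds its last target. There are 200 camera calls.

## Working session

There is one attempt and no reset: what is moved stays moved. The work goes in short steps, Python scripts to look and compute and a shell command to move; the robot and the scene stay as the last step left them, time stands still between calls to the robot, and variables do not carry over. Pictures are saved under pics/ and viewed, at most 10 in all, crops included, and the job is handed in when it is done.

```bash
mkdir -p pics; ls; cat > h.py <<'E'
import numpy as np, cv2
from plant import sensors, optics, ticket, manip
from scipy.spatial.transform import Rotation as Ro
def w(s,c): return s["R"].T@(np.array(c)-s["t"])
def find(cam,names,f="pinpoint"):
    s=optics.snapshot(cam)
    for n in names:
        for r in getattr(optics,f)(cam,n)[:2]:
            print(cam,n,round(r["confidence"],2),np.round(w(s,r["centre"]),4))
    return s
def st():
    s=sensors.get_state()
    print(round(s["time_s"],2),"tcp",np.round(s["tcp_pos"],4),"yd",np.round(Ro.from_rotvec(s["tcp_rot"]).as_matrix()[:,1:].T,3).tolist(),"F",np.round(s["force"],1),"T",np.round(s["ft_torque"],2),"gap",round(s["finger_gap"],3),round(s["gripper_force"],1),"q",np.round(s["q"],2))
E
python3 - <<'E'
from h import *
print(manip.pinch_z); st()
N=["sharpener","spindle","tool_rest","rest_grip","free_spot","knob","knob_grip","chisel","block_plane"]
for c in ["scene","side"]:
    s=find(c,N); cv2.imwrite(f"pics/{c}0.png",s["color"])
s=optics.snapshot("scene")
for c in ["scene","side"]:
    s=optics.snapshot(c)
    for n in ["tool_rest","sharpener"]:
        for r in optics.masks_of(c,n)[:1]:
            m=r["region"]&(s["depth"]>0); v,u=np.nonzero(m); z=s["depth"][m]
            P=np.c_[(u-s["cx"])/s["fx"]*z,(v-s["cy"])/s["fy"]*z,z]; P=(P-s["t"])@s["R"]
            if n=="tool_rest": 
                k=(P[:,2]>.10)&(P[:,2]<.18); P=P[k]
                for lo,hi in((.125,.14),(.14,.165),(.10,.2)):
                    Q=P[(P[:,2]>lo)&(P[:,2]<hi)]
                    if len(Q)>20:
                        print(c,lo,len(Q),cv2.minAreaRect(Q[:,:2].astype(np.float32)*1000))
E
```

```text
pics
0.0187
0.0 tcp [ 0.2011 -0.5914  0.2305] yd [[0.322, -0.947, -0.001], [-0.0, 0.001, -1.0]] F [-0.2 -0.6 -0.5] T [-0.   -0.01  0.02] gap 0.999 0.0 q [ 1.22  0.33 -0.06  1.46  0.02  1.35 -0.09]
scene sharpener 0.72 [ 0.5232 -0.2861  0.0008]
scene sharpener 0.43 [ 0.5232 -0.2839  0.1157]
scene spindle 0.89 [ 0.5214 -0.2859  0.0601]
scene tool_rest 0.68 [ 0.524  -0.2854  0.1213]
scene rest_grip 0.94 [ 0.5249 -0.2879  0.1427]
scene knob 0.71 [ 0.5222 -0.282   0.0618]
scene knob_grip 0.58 [ 0.5261 -0.2864  0.0908]
scene knob_grip 0.49 [ 0.521  -0.2875  0.0628]
scene chisel 0.92 [ 5.460e-01 -5.712e-01  4.000e-04]
scene block_plane 0.72 [ 0.7847 -0.2162 -0.0009]
side sharpener 0.71 [ 0.5265 -0.29    0.0031]
side spindle 0.83 [ 0.5226 -0.2841  0.0614]
side spindle 0.55 [ 0.7832 -0.2157  0.0035]
side tool_rest 0.81 [ 0.5214 -0.2901  0.1216]
side rest_grip 0.66 [ 0.5184 -0.2916  0.1438]
side free_spot 0.93 [0.472  0.1163 0.0029]
side knob 0.75 [ 0.5256 -0.2915  0.0628]
side knob_grip 0.7 [ 0.5194 -0.2881  0.0887]
side chisel 0.7 [ 5.486e-01 -5.717e-01 -2.000e-04]
side chisel 0.49 [ 0.4721  0.1152 -0.001 ]
side block_plane 0.81 [ 7.842e-01 -2.141e-01  3.000e-04]
scene 0.125 270 ((521.9324951171875, -289.1407470703125), (28.141374588012695, 210.8338165283203), 3.9713664054870605)
scene 0.14 173 ((520.86572265625, -280.9123840332031), (24.67765998840332, 98.62555694580078), 2.9166297912597656)
scene 0.1 489 ((521.9772338867188, -289.7850341796875), (28.141374588012695, 212.12551879882812), 3.9713664054870605)
side 0.125 193 ((520.69775390625, -285.9060974121094), (24.47447967529297, 214.89918518066406), 3.282179355621338)
side 0.14 155 ((519.6761474609375, -271.93499755859375), (24.258689880371094, 155.38580322265625), 3.895989179611206)
side 0.1 369 ((520.7430419921875, -288.12457275390625), (24.638206481933594, 219.33399963378906), 3.282179355621338)
```

View pics/scene0.png

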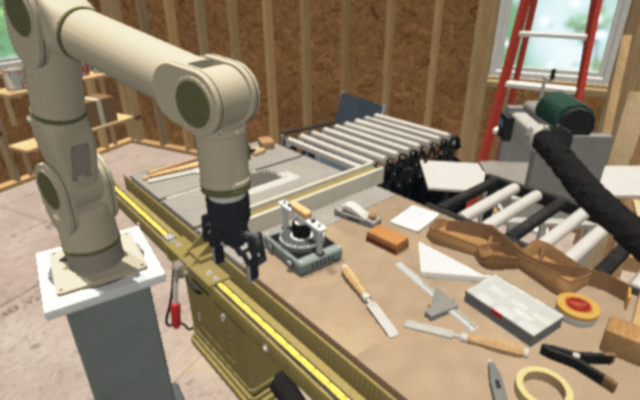

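View pics/side0.png

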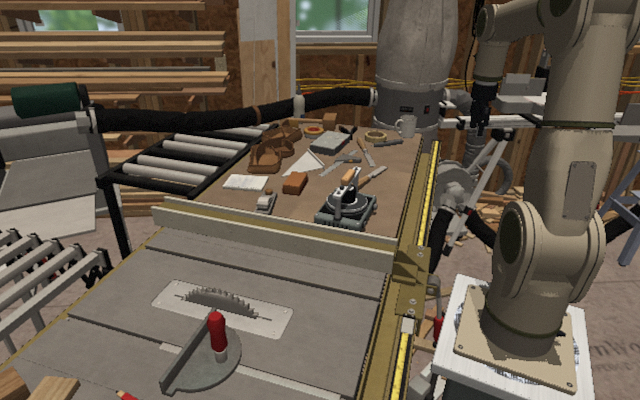

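The scene view shows the sharpener at about (302,240) with the rest on its pegs. The side view shows it at (345,200), with the saw table and the free spot left of the fence. The network positions match both pictures, with a yaw of about +3.6°. I'll move above the rest.

```bash
R='{"dx":0.0265,"dy":0.025,"dz":0.004,"wz":6.2}'; python3 -m creep '[{"dx":0.0265,"dy":0.025,"dz":0.005,"wz":6.2},{"dx":0.0265,"dy":0.025,"dz":0.005,"wz":6.2},{"dx":0.0265,"dy":0.025,"dz":0.005,"wz":6.2},{"dx":0.0265,"dy":0.025,"dz":0.005,"wz":6.2},{"dx":0.0265,"dy":0.025,"dz":0.005,"wz":6.2},{"dx":0.0265,"dy":0.025,"dz":0.005,"wz":6.2},{"dx":0.0265,"dy":0.025,"dz":0.005,"wz":6.2},{"dx":0.0265,"dy":0.025,"dz":0.005,"wz":6.2},{"dx":0.0265,"dy":0.025,"dz":0.005,"wz":6.2},{"dx":0.0265,"dy":0.025,"dz":0.005,"wz":6.2},{"dx":0.0265,"dy":0.025,"dz":0.005,"wz":6.2},{"dx":0.0265,"dy":0.025,"dz":0.005,"wz":6.2}]'; python3 -m creep '[{},{},{}]'
python3 - <<'E'
from h import *
st()
s=find("wrist",["tool_rest","rest_grip","sharpener","spindle"]); cv2.imwrite("pics/wrist1.png",s["color"])
m=optics.masks_of("wrist","tool_rest")[0]["region"]
v,u=np.nonzero(m); r=np.hypot(u-s["cx"],v-s["cy"]); th=r/s["fx"]; 
d=np.c_[(u-s["cx"])/r*np.sin(th),(v-s["cy"])/r*np.sin(th),np.cos(th)]@s["R"]; c=-s["R"].T@s["t"]
z=s["depth"][v,u]; P=c+d*(z/np.cos(th))[:,None]; P=P[z>0]
for lo,hi in((.125,.14),(.148,.165),(.1,.17)):
    Q=P[(P[:,2]>lo)&(P[:,2]<hi)]
    if len(Q)>20: print(lo,len(Q),np.median(Q[:,2]),cv2.minAreaRect(Q[:,:2].astype(np.float32)*1000), np.round(Q.mean(0),4))
E
```

```text
1.35 tcp [ 0.2013 -0.5917  0.2313] yd [[0.322, -0.947, 0.0], [0.0, -0.0, -1.0]] F [0.2 0.  0.6] T [0.03 0.01 0.01] gap 1.0 0.0 q [ 1.22  0.33 -0.06  1.46  0.02  1.35 -0.09]$[0]: bad value
$[0]: bad value
Traceback (most recent call last):
IndexError: list index out of range
```

View pics/wrist1.png

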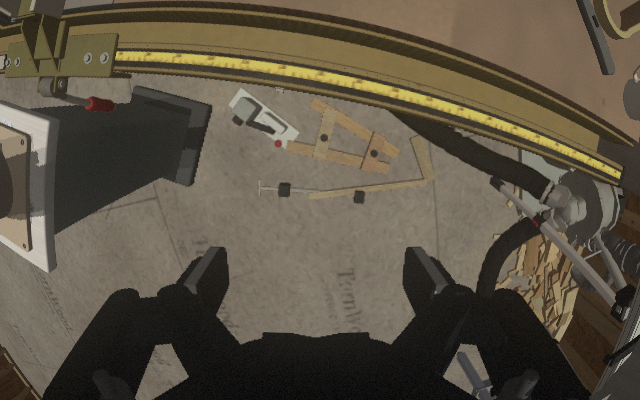

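The wrist view still shows the floor in front of the bench, because the rows were refused. Each row probably needs all its keys.

```bash
python3 -m creep '[{"dx":0.0265,"dy":0.025,"dz":0.006,"wx":0,"wy":0,"wz":6.2,"jaw":1},{"dx":0.0265,"dy":0.025,"dz":0.006,"wx":0,"wy":0,"wz":6.2,"jaw":1}]'; python3 -c "
from h import *
st()"
```

```text
time_s: 1.82
tcp_pos: [0.2528, -0.5421, 0.2428]
tcp_rot: [-3.025, -0.844, 0.002]
force: [1.9, -0.7, 0.2]
finger_gap: 1.001
gripper_force: 0.0
1.82 tcp [ 0.2528 -0.5421  0.2428] yd [[0.518, -0.856, -0.001], [-0.001, 0.0, -1.0]] F [ 1.9 -0.7  0.2] T [-0.05 -0.11  0.02] gap 1.001 0.0 q [ 1.16  0.27 -0.13  1.51  0.04  1.36  0.  ]
```

```bash
cat > wr.py <<'E'
from h import *
def rest(cam="wrist",name="tool_rest"):
    s=optics.snapshot(cam); m=optics.masks_of(cam,name)
    if not m: return print("none")
    v,u=np.nonzero(m[0]["region"]); z=s["depth"][v,u]
    if cam=="wrist":
        r=np.hypot(u-s["cx"],v-s["cy"]); th=r/s["fx"]
        k=np.tan(th)/np.maximum(r,1e-6); P=np.c_[(u-s["cx"])*k*z,(v-s["cy"])*k*z,z]
    else: P=np.c_[(u-s["cx"])/s["fx"]*z,(v-s["cy"])/s["fy"]*z,z]
    return s,((P-s["t"])@s["R"])[z>0]
def rects(P,bands):
    for lo,hi in bands:
        Q=P[(P[:,2]>lo)&(P[:,2]<hi)]
        if len(Q)>20:
            c,wh,a=cv2.minAreaRect(Q[:,:2].astype(np.float32)*1000)
            print(lo,len(Q),"z",round(float(np.median(Q[:,2])),4),np.round(c,1),np.round(wh,1),round(a,2))
E
python3 -m creep '[{"dx":0.0265,"dy":0.025,"dz":0.006,"wx":0,"wy":0,"wz":6.2,"jaw":1},{"dx":0.0265,"dy":0.025,"dz":0.006,"wx":0,"wy":0,"wz":6.2,"jaw":1},{"dx":0.0265,"dy":0.025,"dz":0.006,"wx":0,"wy":0,"wz":6.2,"jaw":1},{"dx":0.0265,"dy":0.025,"dz":0.006,"wx":0,"wy":0,"wz":6.2,"jaw":1},{"dx":0.0265,"dy":0.025,"dz":0.006,"wx":0,"wy":0,"wz":6.2,"jaw":1},{"dx":0.0265,"dy":0.025,"dz":0.006,"wx":0,"wy":0,"wz":6.2,"jaw":1},{"dx":0.0265,"dy":0.025,"dz":0.006,"wx":0,"wy":0,"wz":6.2,"jaw":1},{"dx":0.0265,"dy":0.025,"dz":0.006,"wx":0,"wy":0,"wz":6.2,"jaw":1},{"dx":0.0265,"dy":0.025,"dz":0.006,"wx":0,"wy":0,"wz":6.2,"jaw":1},{"dx":0.0265,"dy":0.025,"dz":0,"wx":0,"wy":0,"wz":6.2,"jaw":1},{"dx":0,"dy":0,"dz":0,"wx":0,"wy":0,"wz":0,"jaw":1}]'
python3 - <<'E'
from wr import *
st()
s=find("wrist",["tool_rest","rest_grip","sharpener","spindle"]); cv2.imwrite("pics/wrist2.png",s["color"])
rects(rest()[1],((.125,.14),(.148,.165),(.1,.17)))
E
```

```text
time_s: 2.73
tcp_pos: [0.5243, -0.2842, 0.2977]
tcp_rot: [2.14, 2.3, 0.007]
force: [1.1, 0.5, 0.4]
finger_gap: 1.001
gripper_force: 0.0
2.73 tcp [ 0.5243 -0.2842  0.2977] yd [[0.997, 0.072, 0.003], [0.003, 0.003, -1.0]] F [1.1 0.5 0.4] T [ 0.13 -0.1   0.02] gap 1.001 0.0 q [ 0.8   0.28 -0.47  1.42  0.12  1.48  0.41]
wrist tool_rest 0.62 [ 0.5246 -0.289   0.1223]
wrist rest_grip 0.58 [ 0.524  -0.285   0.1423]
wrist sharpener 0.88 [ 0.5268 -0.2866 -0.002 ]
wrist spindle 0.33 [ 0.5247 -0.2892  0.0918]
0.125 2156 z 0.1319 [ 523.2 -287.7] [ 24.6 210.8] 3.81
0.148 1974 z 0.1553 [ 523.3 -286.7] [24.1 79.2] 3.81
0.1 4458 z 0.1404 [ 523.2 -287.7] [ 24.6 210.8] 3.81
```

View pics/wrist2.png

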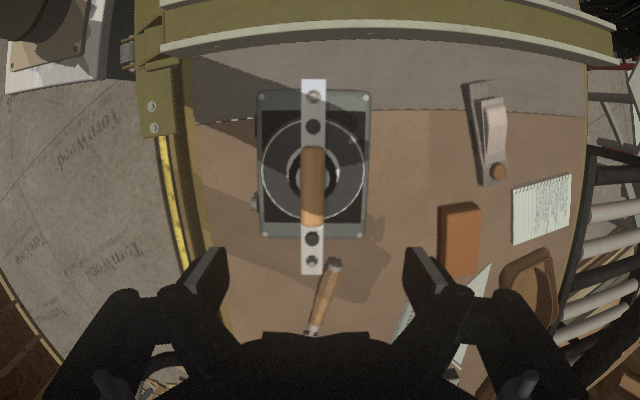

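The wrist view shows the rest squarely below, with the grip at about (312,185). The fit puts its centre at (0.5232, -0.2875) with a yaw of 3.8°. I'll descend and grip.

```bash
python3 -m creep '[{"dx":-0.001,"dy":-0.003,"dz":-0.025,"wx":0,"wy":0,"wz":0,"jaw":1},{"dx":0,"dy":0,"dz":-0.03,"wx":0,"wy":0,"wz":0,"jaw":1},{"dx":0,"dy":0,"dz":-0.03,"wx":0,"wy":0,"wz":0,"jaw":1},{"dx":0,"dy":0,"dz":-0.03,"wx":0,"wy":0,"wz":0,"jaw":1},{"dx":0,"dy":0,"dz":-0.03,"wx":0,"wy":0,"wz":0,"jaw":1},{"dx":0,"dy":0,"dz":-0.025,"wx":0,"wy":0,"wz":0,"jaw":1},{"dx":0,"dy":0,"dz":0,"wx":0,"wy":0,"wz":0,"jaw":1}]' 40
python3 -m creep '[{"dx":0,"dy":0,"dz":0,"wx":0,"wy":0,"wz":0,"jaw":-1},{"dx":0,"dy":0,"dz":0,"wx":0,"wy":0,"wz":0,"jaw":-1},{"dx":0,"dy":0,"dz":0,"wx":0,"wy":0,"wz":0,"jaw":-1},{"dx":0,"dy":0,"dz":0,"wx":0,"wy":0,"wz":0,"jaw":-1},{"dx":0,"dy":0,"dz":0,"wx":0,"wy":0,"wz":0,"jaw":-1},{"dx":0,"dy":0,"dz":0,"wx":0,"wy":0,"wz":0,"jaw":-1},{"dx":0,"dy":0,"dz":0,"wx":0,"wy":0,"wz":0,"jaw":-1},{"dx":0,"dy":0,"dz":0,"wx":0,"wy":0,"wz":0,"jaw":-1}]' 40
python3 -c "
from h import *
st()"
```

```text
time_s: 3.67
tcp_pos: [0.5148, -0.2944, 0.1222]
tcp_rot: [-2.156, -2.275, 0.003]
force: [-1.4, 0.4, -1.2]
finger_gap: 0.998
gripper_force: 0.0
time_s: 4.33
tcp_pos: [0.52, -0.295, 0.1291]
tcp_rot: [2.156, 2.28, 0.003]
force: [4.0, -0.1, 6.8]
finger_gap: 0.272
gripper_force: 43.1
4.33 tcp [ 0.52   -0.295   0.1291] yd [[0.998, 0.056, 0.004], [0.004, -0.002, -1.0]] F [ 4.  -0.1  6.8] T [-0.03 -1.03  0.06] gap 0.272 43.1 q [ 0.81  0.38 -0.45  1.65  0.18  1.15  0.37]
```

```bash
python3 -m creep '[{"dx":0,"dy":0,"dz":0.008,"wx":0,"wy":0,"wz":0,"jaw":-1},{"dx":0,"dy":0,"dz":0.008,"wx":0,"wy":0,"wz":0,"jaw":-1},{"dx":0,"dy":0,"dz":0.008,"wx":0,"wy":0,"wz":0,"jaw":-1},{"dx":0,"dy":0,"dz":0.008,"wx":0,"wy":0,"wz":0,"jaw":-1},{"dx":0,"dy":0,"dz":0.008,"wx":0,"wy":0,"wz":0,"jaw":-1},{"dx":0,"dy":0,"dz":0.01,"wx":0,"wy":0,"wz":0,"jaw":-1},{"dx":0,"dy":0,"dz":0.01,"wx":0,"wy":0,"wz":0,"jaw":-1},{"dx":0,"dy":0,"dz":0.01,"wx":0,"wy":0,"wz":0,"jaw":-1},{"dx":0,"dy":0,"dz":0,"wx":0,"wy":0,"wz":0,"jaw":-1}]'
python3 - <<'E'
from wr import *
st()
s,P=rest(); cv2.imwrite("pics/wrist3.png",s["color"])
z=sensors.get_state()["tcp_pos"][2]
rects(P,((z-.02,z+.015),(z+.02,z+.04)))
s=find("side",["free_spot","tool_rest"])
E
```

```text
time_s: 5.08
tcp_pos: [0.5192, -0.2952, 0.2]
tcp_rot: [2.157, 2.28, 0.001]
force: [-0.4, -0.4, -1.8]
finger_gap: 0.269
gripper_force: 42.3
5.08 tcp [ 0.5192 -0.2952  0.2   ] yd [[0.998, 0.055, 0.003], [0.003, -0.002, -1.0]] F [-0.4 -0.4 -1.8] T [-0.04 -0.03  0.03] gap 0.269 42.3 q [ 0.81  0.32 -0.46  1.56  0.15  1.28  0.39]
0.17770698561008566 7552 z 0.2027 [ 518.7 -265.2] [ 24.4 167.4] 3.41
0.21770698561008564 8573 z 0.2261 [ 519.7 -286.8] [24.3 78.8] 3.68
side free_spot 0.58 [0.4729 0.118  0.0007]
side tool_rest 0.85 [ 0.5171 -0.2866  0.1895]
```

View pics/wrist3.png

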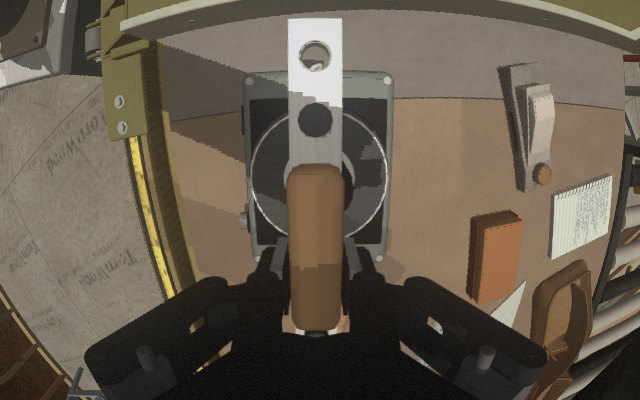

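The wrist view shows the rest level in the pads, with its hole at (315,55) and both pegs clear. Next I'll check the heights along the carry path.

```bash
python3 - <<'E'
from h import *
s=optics.snapshot("side"); z=s["depth"].astype(float); v,u=np.indices(z.shape)
P=(np.stack([(u-s["cx"])/s["fx"]*z,(v-s["cy"])/s["fy"]*z,z],-1)-s["t"])@s["R"]; P=P[z>0]
q=s["R"]@np.array([.472,.117,0])+s["t"]; print("px",q[:2]/q[2]*s["fx"]+[s["cx"],s["cy"]])
print("max height mm, rows y, cols x .35...0.70")
for y in np.arange(.32,-.2,-.04):
    print(round(y,2),[int(1000*np.max(P[(abs(P[:,0]-x)<.02)&(abs(P[:,1]-y)<.02)&(P[:,2]<.4)][:,2],initial=-.999)) for x in np.arange(.36,.72,.04)])
E
```

```text
px [302.69127134 299.76051534]
max height mm, rows y, cols x .35...0.70
0.32 [4, 3, 4, 3, 131, 16, 44, 2, 3]
0.28 [3, 3, 4, 3, 16, 16, 44, 42, 3]
0.24 [4, 3, 3, 3, 9, 39, 58, 61, 57]
0.2 [3, 4, 4, 3, 13, 43, 50, 2, 1]
0.16 [3, 4, 4, 3, 3, 3, 4, 4, 2]
0.12 [4, 3, 4, 3, 3, 4, 4, 3, 3]
0.08 [3, 3, 4, 3, 2, 4, 3, 4, 3]
0.04 [3, 3, 3, 3, 3, 3, 3, 4, 4]
0.0 [4, 3, 3, 3, 3, 5, 71, 74, 72]
-0.04 [72, 74, 73, 72, 73, 73, 73, 74, 72]
-0.08 [74, 72, 68, 61, 72, 74, 73, 73, 73]
-0.12 [72, 73, 74, 74, 74, 72, 71, -999, -999]
-0.16 [-999, -999, -999, -999, 198, 38, 43, -999, -999]
```

```bash
python3 -m creep '[{"dx":-0.003,"dy":0.015,"dz":0,"wx":0,"wy":0,"wz":0,"jaw":-1},{"dx":-0.003,"dy":0.025,"dz":0,"wx":0,"wy":0,"wz":0,"jaw":-1},{"dx":-0.003,"dy":0.025,"dz":0,"wx":0,"wy":0,"wz":0,"jaw":-1},{"dx":-0.003,"dy":0.025,"dz":0,"wx":0,"wy":0,"wz":0,"jaw":-1},{"dx":-0.003,"dy":0.025,"dz":0,"wx":0,"wy":0,"wz":0,"jaw":-1},{"dx":-0.003,"dy":0.025,"dz":0,"wx":0,"wy":0,"wz":0,"jaw":-1},{"dx":-0.003,"dy":0.025,"dz":0,"wx":0,"wy":0,"wz":0,"jaw":-1},{"dx":-0.003,"dy":0.025,"dz":0,"wx":0,"wy":0,"wz":0,"jaw":-1},{"dx":-0.003,"dy":0.025,"dz":0,"wx":0,"wy":0,"wz":-0.5,"jaw":-1},{"dx":-0.003,"dy":0.025,"dz":0,"wx":0,"wy":0,"wz":-0.5,"jaw":-1},{"dx":-0.003,"dy":0.025,"dz":0,"wx":0,"wy":0,"wz":-0.5,"jaw":-1},{"dx":-0.003,"dy":0.025,"dz":0,"wx":0,"wy":0,"wz":-0.5,"jaw":-1}]'
python3 -m creep '[{"dx":-0.003,"dy":0.025,"dz":0,"wx":0,"wy":0,"wz":-0.5,"jaw":-1},{"dx":-0.003,"dy":0.025,"dz":0,"wx":0,"wy":0,"wz":-0.5,"jaw":-1},{"dx":-0.003,"dy":0.025,"dz":0,"wx":0,"wy":0,"wz":-0.5,"jaw":-1},{"dx":-0.003,"dy":0.025,"dz":0,"wx":0,"wy":0,"wz":0,"jaw":-1},{"dx":-0.003,"dy":0.012,"dz":0,"wx":0,"wy":0,"wz":0,"jaw":-1},{"dx":0,"dy":0,"dz":-0.02,"wx":0,"wy":0,"wz":0,"jaw":-1},{"dx":0,"dy":0,"dz":-0.025,"wx":0,"wy":0,"wz":0,"jaw":-1},{"dx":0,"dy":0,"dz":-0.025,"wx":0,"wy":0,"wz":0,"jaw":-1},{"dx":0,"dy":0,"dz":-0.025,"wx":0,"wy":0,"wz":0,"jaw":-1},{"dx":0,"dy":0,"dz":-0.025,"wx":0,"wy":0,"wz":0,"jaw":-1},{"dx":0,"dy":0,"dz":-0.02,"wx":0,"wy":0,"wz":0,"jaw":-1},{"dx":0,"dy":0,"dz":0,"wx":0,"wy":0,"wz":0,"jaw":-1}]'
python3 - <<'E'
from wr import *
st()
s,P=rest()
z=sensors.get_state()["tcp_pos"][2]
rects(P,((z-.02,z+.015),(z+.02,z+.04)))
Q=P[(P[:,2]<z+.015)&(P[:,2]>z-.02)]; A=np.c_[Q,np.ones(len(Q))]; print(np.linalg.lstsq(A[:,[0,1,3]],Q[:,2],rcond=None)[0])
find("side",["tool_rest","free_spot"])
E
```

```text
time_s: 6.38
tcp_pos: [0.4817, -0.0036, 0.1971]
tcp_rot: [-2.199, -2.244, 0.0]
force: [0.3, -0.3, -1.7]
finger_gap: 0.272
gripper_force: 42.3
time_s: 7.38
tcp_pos: [0.4645, 0.1066, 0.0536]
tcp_rot: [-2.224, -2.212, 0.008]
force: [-1.2, -0.0, -2.2]
finger_gap: 0.274
gripper_force: 42.1
7.38 tcp [0.4645 0.1066 0.0536] yd [[1.0, -0.005, -0.006], [-0.006, -0.0, -1.0]] F [-1.2 -0.  -2.2] T [-0.1   0.15 -0.03] gap 0.274 42.1 q [ 0.36  0.29 -0.74  2.    0.24  0.95 -0.51]
0.03738363678024709 7553 z 0.0565 [465.9 136.9] [166.6  24.3] 89.9
0.07738363678024708 7694 z 0.0799 [465.9 114.1] [78.  22.3] 89.6
[ 0.00155613 -0.04084485  0.06444419]
side tool_rest 0.85 [0.4683 0.113  0.0494]
side free_spot 0.85 [ 0.4707  0.1171 -0.0009]
```

```bash
python3 -m creep '[{"dx":0,"dy":0,"dz":-0.015,"wx":0,"wy":0,"wz":0,"jaw":-1},{"dx":0,"dy":0,"dz":-0.015,"wx":0,"wy":0,"wz":0,"jaw":-1},{"dx":0,"dy":0,"dz":-0.008,"wx":0,"wy":0,"wz":0,"jaw":-1},{"dx":0,"dy":0,"dz":-0.002,"wx":0,"wy":0,"wz":0,"jaw":-1},{"dx":0,"dy":0,"dz":0,"wx":0,"wy":0,"wz":0,"jaw":-1},{"dx":0,"dy":0,"dz":0,"wx":0,"wy":0,"wz":0,"jaw":-1}]'
python3 -m creep '[{"dx":0,"dy":0,"dz":-0.002,"wx":0,"wy":0,"wz":0,"jaw":-1},{"dx":0,"dy":0,"dz":0,"wx":0,"wy":0,"wz":0,"jaw":-1}]'
python3 -m creep '[{"dx":0,"dy":0,"dz":-0.002,"wx":0,"wy":0,"wz":0,"jaw":-1},{"dx":0,"dy":0,"dz":0,"wx":0,"wy":0,"wz":0,"jaw":-1}]'
python3 -c "
from wr import *
st()
s,P=rest();rects(P,((.0,.025),(.03,.05)))"
```

```text
time_s: 8.13
tcp_pos: [0.4678, 0.1075, 0.0182]
tcp_rot: [2.227, 2.215, 0.002]
force: [0.0, 0.2, -1.9]
finger_gap: 0.271
gripper_force: 42.3
time_s: 8.3
tcp_pos: [0.4676, 0.1073, 0.0157]
tcp_rot: [2.227, 2.215, 0.001]
force: [0.1, -0.6, -2.2]
finger_gap: 0.269
gripper_force: 42.3
time_s: 8.47
tcp_pos: [0.4673, 0.1072, 0.0133]
tcp_rot: [2.228, 2.215, 0.0]
force: [0.4, 0.7, -2.9]
finger_gap: 0.273
gripper_force: 42.3
8.47 tcp [0.4673 0.1072 0.0133] yd [[1.0, -0.006, 0.0], [0.0, -0.0, -1.0]] F [ 0.4  0.7 -2.9] T [-0.09 -0.01 -0.04] gap 0.273 42.3 q [ 0.32  0.36 -0.71  2.02  0.31  0.87 -0.57]
0.0 7131 z 0.0161 [468.2 139.3] [171.9  26.3] 89.62
0.03 8620 z 0.0394 [468.4 115.1] [24.3 79.5] 0.21
```

```bash
python3 -m creep '[{"dx":0,"dy":0,"dz":-0.002,"wx":0,"wy":0,"wz":0,"jaw":-1},{"dx":0,"dy":0,"dz":-0.002,"wx":0,"wy":0,"wz":0,"jaw":-1},{"dx":0,"dy":0,"dz":0,"wx":0,"wy":0,"wz":0,"jaw":-1}]'
python3 -m creep '[{"dx":0,"dy":0,"dz":-0.0015,"wx":0,"wy":0,"wz":0,"jaw":-1},{"dx":0,"dy":0,"dz":0,"wx":0,"wy":0,"wz":0,"jaw":-1}]'
python3 -m creep '[{"dx":0,"dy":0,"dz":-0.0015,"wx":0,"wy":0,"wz":0,"jaw":-1},{"dx":0,"dy":0,"dz":0,"wx":0,"wy":0,"wz":0,"jaw":-1}]'
```

```text
time_s: 8.82
tcp_pos: [0.467, 0.1072, 0.0089]
tcp_rot: [-2.227, -2.215, 0.001]
force: [-0.0, 0.1, -2.1]
finger_gap: 0.27
gripper_force: 42.3
time_s: 8.98
tcp_pos: [0.4671, 0.1073, 0.0076]
tcp_rot: [-2.227, -2.215, 0.0]
force: [-0.7, 0.1, -1.3]
finger_gap: 0.267
gripper_force: 42.3
time_s: 9.15
tcp_pos: [0.4674, 0.1073, 0.0071]
tcp_rot: [2.227, 2.215, -0.001]
force: [-4.6, -1.9, 11.6]
finger_gap: 0.271
gripper_force: 44.3
```

Contact: +11.6 N. I'll release and rise.

```bash
python3 -m creep '[{"dx":0,"dy":0,"dz":0,"wx":0,"wy":0,"wz":0,"jaw":0},{"dx":0,"dy":0,"dz":0,"wx":0,"wy":0,"wz":0,"jaw":0.5},{"dx":0,"dy":0,"dz":0,"wx":0,"wy":0,"wz":0,"jaw":0.5},{"dx":0,"dy":0,"dz":0,"wx":0,"wy":0,"wz":0,"jaw":0.5},{"dx":0,"dy":0,"dz":0.01,"wx":0,"wy":0,"wz":0,"jaw":0.5},{"dx":0,"dy":0,"dz":0.025,"wx":0,"wy":0,"wz":0,"jaw":1},{"dx":0,"dy":0,"dz":0.035,"wx":0,"wy":0,"wz":0,"jaw":1},{"dx":0,"dy":0,"dz":0.035,"wx":0,"wy":0,"wz":0,"jaw":1},{"dx":0,"dy":0,"dz":0.035,"wx":0,"wy":0,"wz":0,"jaw":1},{"dx":0,"dy":0,"dz":0.035,"wx":0,"wy":0,"wz":0,"jaw":1},{"dx":0,"dy":0,"dz":0.03,"wx":0,"wy":0,"wz":0,"jaw":1},{"dx":0,"dy":0,"dz":0.0,"wx":0,"wy":0,"wz":0,"jaw":1}]' 
python3 - <<'E'
from wr import *
st()
s,P=rest();rects(P,((.0,.025),(.03,.05)))
cv2.imwrite("pics/wrist4.png",s["color"])
find("side",["spindle","knob","knob_grip"])
find("scene",["spindle","knob","knob_grip"])
E
```

```text
time_s: 10.15
tcp_pos: [0.4697, 0.1085, 0.2179]
tcp_rot: [2.223, 2.212, 0.011]
force: [-0.4, 0.1, 0.5]
finger_gap: 0.997
gripper_force: 0.0
10.15 tcp [0.4697 0.1085 0.2179] yd [[1.0, -0.005, 0.009], [0.009, 0.001, -1.0]] F [-0.4  0.1  0.5] T [ 0.02  0.03 -0.04] gap 0.997 0.0 q [ 0.44  0.07 -0.79  1.82  0.06  1.26 -0.36]
0.0 2044 z 0.01 [468.5 114.4] [211.6  23.7] 89.53
0.03 1394 z 0.0334 [468.8 115.1] [76.7 23.1] 89.06
side spindle 0.61 [ 0.5238 -0.2854  0.0661]
side knob 0.74 [ 0.5255 -0.2924  0.0648]
side knob_grip 0.71 [ 0.5235 -0.2892  0.0905]
scene spindle 0.73 [ 0.5197 -0.2876  0.0621]
scene spindle 0.15 [0.4698 0.1125 0.0186]
scene knob 0.88 [ 0.5178 -0.2826  0.0654]
scene knob_grip 0.93 [ 0.5274 -0.2858  0.0875]
```

View pics/wrist4.png

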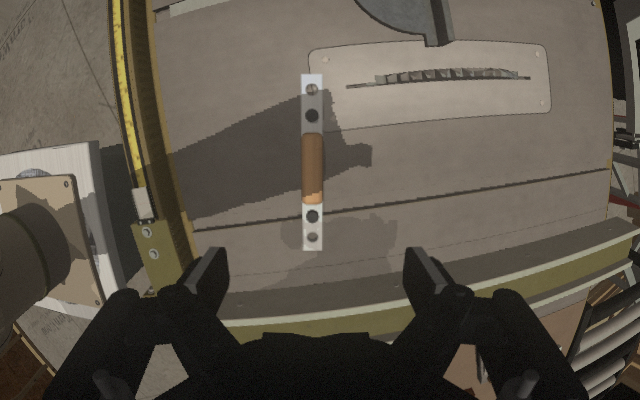

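The rest lies flat on the saw table at about (312,160). I'll go back above the knob.

```bash
python3 -m creep '[{"dx":0.004,"dy":-0.02,"dz":0,"wx":0,"wy":0,"wz":0,"jaw":1},{"dx":0.004,"dy":-0.028,"dz":0,"wx":0,"wy":0,"wz":0,"jaw":1},{"dx":0.004,"dy":-0.028,"dz":0,"wx":0,"wy":0,"wz":0,"jaw":1},{"dx":0.004,"dy":-0.028,"dz":0,"wx":0,"wy":0,"wz":0,"jaw":1},{"dx":0.004,"dy":-0.028,"dz":0,"wx":0,"wy":0,"wz":0,"jaw":1},{"dx":0.004,"dy":-0.028,"dz":0,"wx":0,"wy":0,"wz":0,"jaw":1},{"dx":0.004,"dy":-0.028,"dz":0,"wx":0,"wy":0,"wz":0,"jaw":1},{"dx":0.004,"dy":-0.028,"dz":0,"wx":0,"wy":0,"wz":0,"jaw":1},{"dx":0.004,"dy":-0.028,"dz":0,"wx":0,"wy":0,"wz":0,"jaw":1},{"dx":0.004,"dy":-0.028,"dz":0,"wx":0,"wy":0,"wz":0,"jaw":1},{"dx":0.004,"dy":-0.028,"dz":0,"wx":0,"wy":0,"wz":1,"jaw":1},{"dx":0.004,"dy":-0.028,"dz":0,"wx":0,"wy":0,"wz":1,"jaw":1}]'
python3 -m creep '[{"dx":0.003,"dy":-0.028,"dz":0,"wx":0,"wy":0,"wz":1,"jaw":1},{"dx":0.002,"dy":-0.028,"dz":0,"wx":0,"wy":0,"wz":1,"jaw":1},{"dx":0,"dy":-0.012,"dz":0,"wx":0,"wy":0,"wz":0,"jaw":1},{"dx":0,"dy":0,"dz":0,"wx":0,"wy":0,"wz":0,"jaw":1},{"dx":0,"dy":0,"dz":0,"wx":0,"wy":0,"wz":0,"jaw":1},{"dx":0,"dy":0,"dz":0,"wx":0,"wy":0,"wz":0,"jaw":1},{"dx":0,"dy":0,"dz":0,"wx":0,"wy":0,"wz":0,"jaw":1}]'
python3 - <<'E'
from wr import *
st()
s=find("wrist",["knob","knob_grip","spindle"]);cv2.imwrite("pics/wrist5.png",s["color"])
s,P=rest(name="knob");rects(P,((.06,.1),(.1,.115)))
E
```

```text
time_s: 11.65
tcp_pos: [0.5152, -0.2221, 0.2109]
tcp_rot: [-2.187, -2.254, 0.0]
force: [0.8, -0.4, -0.2]
finger_gap: 1.002
gripper_force: 0.0
time_s: 12.23
tcp_pos: [0.5207, -0.287, 0.2115]
tcp_rot: [-2.147, -2.294, -0.001]
force: [-0.1, 0.1, -0.3]
finger_gap: 0.998
gripper_force: 0.0
12.23 tcp [ 0.5207 -0.287   0.2115] yd [[0.998, 0.066, 0.0], [0.0, 0.0, -1.0]] F [-0.1  0.1 -0.3] T [ 0.   -0.05  0.02] gap 0.998 0.0 q [ 0.82  0.32 -0.48  1.55  0.15  1.31  0.39]
wrist knob 0.83 [ 0.5227 -0.2892  0.0614]
wrist knob_grip 0.89 [ 0.527  -0.2861  0.0914]
0.06 380 z 0.0833 [ 525.4 -294.9] [66. 67.] 55.4
0.1 3155 z 0.1077 [ 522.8 -286.7] [54.  52.9] 5.22
```

View pics/wrist5.png

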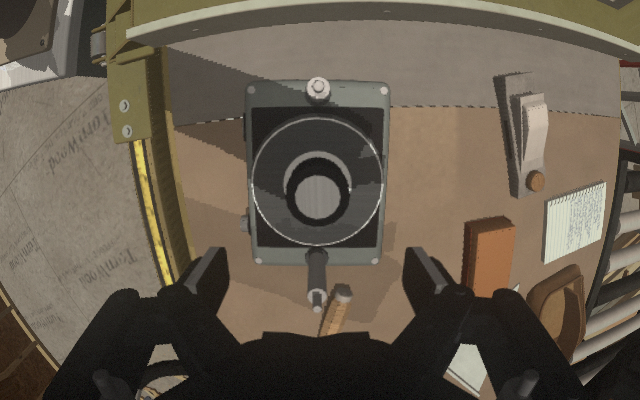

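The knob shows at about (318,195), centred at (0.5228, -0.2868), top 0.108. I'll descend around it.

```bash
python3 -m creep '[{"dx":0.002,"dy":0,"dz":-0.02,"wx":0,"wy":0,"wz":0,"jaw":1},{"dx":0,"dy":0,"dz":-0.025,"wx":0,"wy":0,"wz":0,"jaw":1},{"dx":0,"dy":0,"dz":-0.025,"wx":0,"wy":0,"wz":0,"jaw":1},{"dx":0,"dy":0,"dz":-0.02,"wx":0,"wy":0,"wz":0,"jaw":1},{"dx":0,"dy":0,"dz":-0.015,"wx":0,"wy":0,"wz":0,"jaw":1},{"dx":0,"dy":0,"dz":-0.015,"wx":0,"wy":0,"wz":0,"jaw":1},{"dx":0,"dy":0,"dz":-0.008,"wx":0,"wy":0,"wz":0,"jaw":1},{"dx":0,"dy":0,"dz":-0.004,"wx":0,"wy":0,"wz":0,"jaw":1},{"dx":0,"dy":0,"dz":0,"wx":0,"wy":0,"wz":0,"jaw":1},{"dx":0,"dy":0,"dz":0,"wx":0,"wy":0,"wz":0,"jaw":1},{"dx":0,"dy":0,"dz":0,"wx":0,"wy":0,"wz":0,"jaw":1}]'  25
```

```text
time_s: 13.45
tcp_pos: [0.5228, -0.289, 0.0804]
tcp_rot: [2.148, 2.291, 0.001]
force: [0.2, 0.2, -0.6]
finger_gap: 1.001
gripper_force: 0.0
```

```bash
python3 -m creep '[{"dx":0,"dy":0.002,"dz":-0.004,"wx":0,"wy":0,"wz":0,"jaw":1},{"dx":0,"dy":0,"dz":-0.003,"wx":0,"wy":0,"wz":0,"jaw":1},{"dx":0,"dy":0,"dz":0,"wx":0,"wy":0,"wz":0,"jaw":-1},{"dx":0,"dy":0,"dz":0,"wx":0,"wy":0,"wz":0,"jaw":-1},{"dx":0,"dy":0,"dz":0,"wx":0,"wy":0,"wz":0,"jaw":-1},{"dx":0,"dy":0,"dz":0,"wx":0,"wy":0,"wz":0,"jaw":-1},{"dx":0,"dy":0,"dz":0,"wx":0,"wy":0,"wz":0,"jaw":-1},{"dx":0,"dy":0,"dz":0,"wx":0,"wy":0,"wz":0,"jaw":-1}]'  25
python3 -c "
from h import *
st()"
```

```text
time_s: 14.12
tcp_pos: [0.5224, -0.2868, 0.0725]
tcp_rot: [2.149, 2.291, 0.0]
force: [-0.5, 0.9, 1.4]
finger_gap: 0.622
gripper_force: 26.9
14.12 tcp [ 0.5224 -0.2868  0.0725] yd [[0.998, 0.064, 0.0], [0.0, -0.0, -1.0]] F [-0.5  0.9  1.4] T [0.01 0.07 0.02] gap 0.622 26.9 q [ 0.79  0.45 -0.46  1.69  0.22  1.05  0.33]
```

```bash
for i in 1; do python3 -m creep '[{"dx":0,"dy":0,"dz":0,"wx":0,"wy":0,"wz":4,"jaw":-1},{"dx":0,"dy":0,"dz":0,"wx":0,"wy":0,"wz":4,"jaw":-1},{"dx":0,"dy":0,"dz":0,"wx":0,"wy":0,"wz":0,"jaw":-1}]'; python3 -c "
from h import *
st()"; python3 -m creep '[{"dx":0,"dy":0,"dz":0,"wx":0,"wy":0,"wz":4,"jaw":-1},{"dx":0,"dy":0,"dz":0,"wx":0,"wy":0,"wz":4,"jaw":-1},{"dx":0,"dy":0,"dz":0,"wx":0,"wy":0,"wz":4,"jaw":-1},{"dx":0,"dy":0,"dz":0,"wx":0,"wy":0,"wz":0,"jaw":-1}]'; python3 -c "
from h import *
st()"; done
```

```text
time_s: 14.37
tcp_pos: [0.5224, -0.2868, 0.0725]
tcp_rot: [1.98, 2.439, 0.0]
force: [-0.6, -0.3, 1.8]
finger_gap: 0.622
gripper_force: 27.1
14.37 tcp [ 0.5224 -0.2868  0.0725] yd [[0.979, 0.206, 0.0], [0.0, -0.0, -1.0]] F [-0.6 -0.3  1.8] T [0.04 0.04 0.06] gap 0.622 27.1 q [ 0.81  0.45 -0.48  1.69  0.23  1.05  0.46]
time_s: 14.7
tcp_pos: [0.5235, -0.2878, 0.0728]
tcp_rot: [1.715, 2.628, 0.001]
force: [5.9, -3.1, -1.9]
finger_gap: 0.624
gripper_force: 27.1
14.7 tcp [ 0.5235 -0.2878  0.0728] yd [[0.915, 0.403, 0.002], [0.003, -0.001, -1.0]] F [ 5.9 -3.1 -1.9] T [-0.84 -1.14 -0.15] gap 0.624 27.1 q [ 0.84  0.46 -0.52  1.69  0.25  1.06  0.66]
```

```bash
python3 -m creep '[{"dx":0,"dy":0,"dz":0,"wx":0,"wy":0,"wz":4,"jaw":-1},{"dx":0,"dy":0,"dz":0,"wx":0,"wy":0,"wz":0,"jaw":-1},{"dx":0,"dy":0,"dz":0,"wx":0,"wy":0,"wz":0,"jaw":-1}]'; python3 - <<'E'
from h import *
st()
s=optics.snapshot("wrist"); c=s["color"][100:400,170:470]; cv2.imwrite("pics/wrist6.png",cv2.resize(c,(600,600),interpolation=cv2.INTER_CUBIC))
E
```

```text
time_s: 14.95
tcp_pos: [0.5236, -0.2876, 0.073]
tcp_rot: [1.628, 2.683, 0.001]
force: [5.2, -2.4, -0.9]
finger_gap: 0.626
gripper_force: 26.5
14.95 tcp [ 0.5236 -0.2876  0.073 ] yd [[0.887, 0.462, 0.002], [0.003, -0.001, -1.0]] F [ 5.2 -2.4 -0.9] T [-0.62 -1.17 -0.28] gap 0.626 26.5 q [ 0.85  0.46 -0.53  1.69  0.26  1.06  0.72]
```

View pics/wrist6.png

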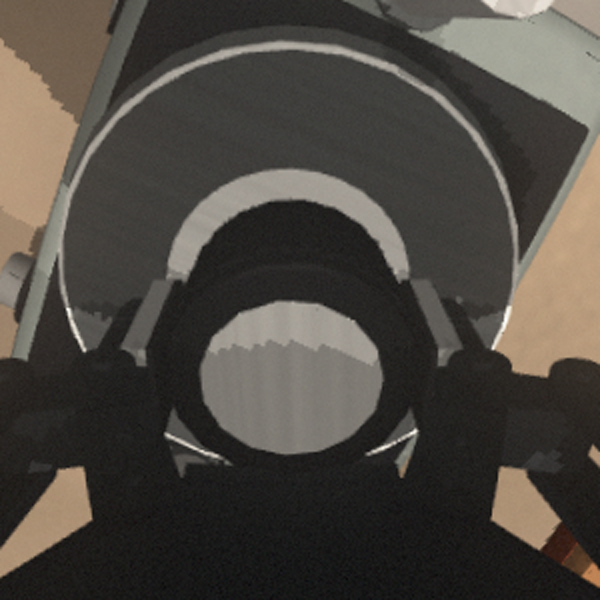

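The knob sits centred in the pads at about (290,370). A counter-torque builds from roughly 14° left, which looks like the hard stop, so I'll try right.

```bash
python3 -m creep '[{"dx":0,"dy":0,"dz":0,"wx":0,"wy":0,"wz":-4,"jaw":-1},{"dx":0,"dy":0,"dz":0,"wx":0,"wy":0,"wz":-4,"jaw":-1},{"dx":0,"dy":0,"dz":0,"wx":0,"wy":0,"wz":-4,"jaw":-1},{"dx":0,"dy":0,"dz":0,"wx":0,"wy":0,"wz":-4,"jaw":-1},{"dx":0,"dy":0,"dz":0,"wx":0,"wy":0,"wz":-4,"jaw":-1},{"dx":0,"dy":0,"dz":0,"wx":0,"wy":0,"wz":0,"jaw":-1}]'|sed -n 1p; python3 -c "
from h import *
st()"; python3 -m creep '[{"dx":0,"dy":0,"dz":0,"wx":0,"wy":0,"wz":-4,"jaw":-1},{"dx":0,"dy":0,"dz":0,"wx":0,"wy":0,"wz":-4,"jaw":-1},{"dx":0,"dy":0,"dz":0,"wx":0,"wy":0,"wz":-4,"jaw":-1},{"dx":0,"dy":0,"dz":0,"wx":0,"wy":0,"wz":-4,"jaw":-1},{"dx":0,"dy":0,"dz":0,"wx":0,"wy":0,"wz":-4,"jaw":-1},{"dx":0,"dy":0,"dz":0,"wx":0,"wy":0,"wz":0,"jaw":-1}]'|sed -n 1p; python3 -c "
from h import *
st()"
```

```text
time_s: 15.5
15.5 tcp [ 0.5219 -0.2872  0.0726] yd [[0.992, 0.126, -0.001], [-0.001, -0.001, -1.0]] F [-0.9 -0.6  4.4] T [ 0.01  0.41 -0.03] gap 0.625 27.2 q [ 0.8   0.45 -0.47  1.69  0.23  1.05  0.39]
time_s: 16.0
16.0 tcp [ 0.5221 -0.2867  0.0726] yd [[0.976, -0.219, -0.0], [-0.0, -0.0, -1.0]] F [-1.5 -0.5  3.5] T [0.24 0.37 0.01] gap 0.63 27.2 q [ 0.75  0.44 -0.4   1.7   0.19  1.05  0.06]
```

No resistance past where a right-hand stop would be, so right is the way off. I'll continue.

```bash
python3 -m creep '[{"dx":0,"dy":0,"dz":0,"wx":0,"wy":0,"wz":-4,"jaw":-1},{"dx":0,"dy":0,"dz":0,"wx":0,"wy":0,"wz":-4,"jaw":-1},{"dx":0,"dy":0,"dz":0,"wx":0,"wy":0,"wz":-4,"jaw":-1},{"dx":0,"dy":0,"dz":0,"wx":0,"wy":0,"wz":-4,"jaw":-1},{"dx":0,"dy":0,"dz":0,"wx":0,"wy":0,"wz":-4,"jaw":-1},{"dx":0,"dy":0,"dz":0,"wx":0,"wy":0,"wz":0,"jaw":-1}]'|sed -n 1p; python3 -c "
from h import *
st()"; python3 -m creep '[{"dx":0,"dy":0,"dz":0,"wx":0,"wy":0,"wz":-4,"jaw":-1},{"dx":0,"dy":0,"dz":0,"wx":0,"wy":0,"wz":-4,"jaw":-1},{"dx":0,"dy":0,"dz":0,"wx":0,"wy":0,"wz":0,"jaw":-1}]'|sed -n 1p; python3 -c "
from h import *
st()";  python3 -m creep '[{"dx":0,"dy":0,"dz":0,"wx":0,"wy":0,"wz":-4,"jaw":-1},{"dx":0,"dy":0,"dz":0,"wx":0,"wy":0,"wz":0,"jaw":-1}]'|sed -n 1p; python3 -c "
from h import *
st()"
```

```text
time_s: 16.5
16.5 tcp [ 0.5223 -0.2864  0.0726] yd [[0.842, -0.539, -0.0], [0.0, 0.0, -1.0]] F [-1.   0.   3.8] T [0.39 0.2  0.02] gap 0.622 27.2 q [ 0.7   0.43 -0.34  1.7   0.16  1.04 -0.26]
time_s: 16.75
16.75 tcp [ 0.5224 -0.2863  0.0726] yd [[0.76, -0.65, 0.0], [0.0, 0.0, -1.0]] F [0.1 1.8 4.1] T [0.4  0.14 0.02] gap 0.622 27.2 q [ 0.68  0.42 -0.32  1.7   0.15  1.04 -0.39]
time_s: 16.92
16.92 tcp [ 0.5225 -0.2864  0.0726] yd [[0.713, -0.701, 0.0], [0.0, 0.0, -1.0]] F [-1.   1.8  4.3] T [ 0.4   0.08 -0.  ] gap 0.624 27.2 q [ 0.68  0.42 -0.31  1.7   0.14  1.04 -0.46]
```

```bash
python3 -m creep '[{"dx":0,"dy":0,"dz":0,"wx":0,"wy":0,"wz":-3,"jaw":-1},{"dx":0,"dy":0,"dz":0,"wx":0,"wy":0,"wz":0,"jaw":-1}]'|sed -n 1p; python3 -c "
from h import *
st()"; python3 -m creep '[{"dx":0,"dy":0,"dz":0,"wx":0,"wy":0,"wz":-3,"jaw":-1},{"dx":0,"dy":0,"dz":0,"wx":0,"wy":0,"wz":0,"jaw":-1}]'|sed -n 1p; python3 -c "
from h import *
st()";  python3 -m creep '[{"dx":0,"dy":0,"dz":0,"wx":0,"wy":0,"wz":-2,"jaw":-1},{"dx":0,"dy":0,"dz":0,"wx":0,"wy":0,"wz":0,"jaw":-1}]'|sed -n 1p; python3 -c "
from h import *
st()"
```

```text
time_s: 17.08
17.08 tcp [ 0.5225 -0.2864  0.0726] yd [[0.677, -0.736, 0.0], [0.0, 0.0, -1.0]] F [-1.1  1.7  4.5] T [0.45 0.1  0.01] gap 0.619 27.2 q [ 0.67  0.42 -0.3   1.7   0.14  1.04 -0.51]
time_s: 17.25
17.25 tcp [ 0.5225 -0.2863  0.0726] yd [[0.637, -0.771, 0.0], [0.0, 0.0, -1.0]] F [-0.2  1.6  4.7] T [0.49 0.12 0.04] gap 0.623 27.2 q [ 0.66  0.42 -0.29  1.7   0.14  1.04 -0.55]
time_s: 17.42
17.42 tcp [ 0.5226 -0.2863  0.0726] yd [[0.611, -0.791, 0.0], [0.001, 0.0, -1.0]] F [-0.8  2.1  4.5] T [0.58 0.04 0.04] gap 0.627 27.3 q [ 0.66  0.42 -0.28  1.7   0.13  1.04 -0.59]
```

```bash
python3 -m creep '[{"dx":0,"dy":0,"dz":0.002,"wx":0,"wy":0,"wz":0,"jaw":-1},{"dx":0,"dy":0,"dz":0.002,"wx":0,"wy":0,"wz":0,"jaw":-1},{"dx":0,"dy":0,"dz":0,"wx":0,"wy":0,"wz":0,"jaw":-1}]'; python3 -c "
from h import *
st()
find('wrist',['knob','knob_grip'])"
```

```text
time_s: 17.67
tcp_pos: [0.5224, -0.2867, 0.0764]
tcp_rot: [2.972, 1.016, 0.0]
force: [2.0, 0.1, -2.3]
finger_gap: 0.625
gripper_force: 26.9
17.67 tcp [ 0.5224 -0.2867  0.0764] yd [[0.612, -0.791, 0.0], [0.0, -0.0, -1.0]] F [ 2.   0.1 -2.3] T [ 0.14 -0.43  0.06] gap 0.625 26.9 q [ 0.66  0.42 -0.28  1.7   0.13  1.04 -0.58]
wrist knob 0.76 [ 0.5217 -0.2849  0.0666]
wrist knob_grip 0.96 [ 0.5281 -0.2834  0.0962]
```

Only the knob's weight resists, so I'll keep lifting.

```bash
python3 -m creep '[{"dx":0,"dy":0,"dz":0.003,"wx":0,"wy":0,"wz":0,"jaw":-1},{"dx":0,"dy":0,"dz":0.003,"wx":0,"wy":0,"wz":0,"jaw":-1},{"dx":0,"dy":0,"dz":0,"wx":0,"wy":0,"wz":0,"jaw":-1}]'; python3 -c "
from wr import *
st()
s,P=rest(name='knob');rects(P,((.085,.108),(.108,.13)))"
```

```text
time_s: 18.07
tcp_pos: [0.5221, -0.2871, 0.0829]
tcp_rot: [2.973, 1.014, -0.0]
force: [0.2, 0.4, -2.5]
finger_gap: 0.625
gripper_force: 27.0
18.07 tcp [ 0.5221 -0.2871  0.0829] yd [[0.611, -0.792, 0.0], [-0.0, -0.001, -1.0]] F [ 0.2  0.4 -2.5] T [-0.03 -0.02 -0.04] gap 0.625 27.0 q [ 0.66  0.41 -0.29  1.69  0.13  1.06 -0.58]
0.085 1562 z 0.0978 [ 537.1 -276.8] [20.5 53.8] 38.49
0.108 11581 z 0.1179 [ 524.5 -287.2] [53.  53.7] 35.39
```

The knob top is now at 0.118, up 10 mm with the gripper, so it is free. I'll lift it clear.

```bash
python3 -m creep '[{"dx":0,"dy":0,"dz":0.006,"wx":0,"wy":0,"wz":0,"jaw":-1},{"dx":0,"dy":0,"dz":0.008,"wx":0,"wy":0,"wz":0,"jaw":-1},{"dx":0,"dy":0,"dz":0.008,"wx":0,"wy":0,"wz":0,"jaw":-1},{"dx":0,"dy":0,"dz":0.01,"wx":0,"wy":0,"wz":0,"jaw":-1},{"dx":0,"dy":0,"dz":0.015,"wx":0,"wy":0,"wz":0,"jaw":-1},{"dx":0,"dy":0,"dz":0.015,"wx":0,"wy":0,"wz":0,"jaw":-1},{"dx":0,"dy":0,"dz":0.015,"wx":0,"wy":0,"wz":0,"jaw":-1},{"dx":0,"dy":0,"dz":0.015,"wx":0,"wy":0,"wz":0,"jaw":-1},{"dx":0,"dy":0,"dz":0.01,"wx":0,"wy":0,"wz":0,"jaw":-1},{"dx":0,"dy":0,"dz":0,"wx":0,"wy":0,"wz":0,"jaw":-1},{"dx":0,"dy":0,"dz":0,"wx":0,"wy":0,"wz":0,"jaw":-1},{"dx":0,"dy":0,"dz":0,"wx":0,"wy":0,"wz":0,"jaw":-1}]' 40
python3 -m creep '[{"dx":0,"dy":0,"dz":0,"wx":0,"wy":0,"wz":0,"jaw":-1},{"dx":0,"dy":0,"dz":0,"wx":0,"wy":0,"wz":0,"jaw":-1},{"dx":0,"dy":0,"dz":0,"wx":0,"wy":0,"wz":0,"jaw":-1},{"dx":0,"dy":0,"dz":0,"wx":0,"wy":0,"wz":0,"jaw":-1},{"dx":0,"dy":0,"dz":0,"wx":0,"wy":0,"wz":0,"jaw":-1},{"dx":0,"dy":0,"dz":0,"wx":0,"wy":0,"wz":0,"jaw":-1}]'
python3 - <<'E'
from wr import *
st()
s,P=rest(name='knob');rects(P,((.18,.24),))
find("scene",["knob","spindle","tool_rest","chisel","block_plane"])
s=find("side",["knob","tool_rest","chisel","block_plane"])
cv2.imwrite("pics/side7.png",cv2.resize(s["color"][100:400,140:460],(640,600)))
E
```

```text
time_s: 19.17
tcp_pos: [0.5218, -0.2866, 0.1835]
tcp_rot: [-2.973, -1.014, 0.001]
force: [-0.8, 0.1, -2.6]
finger_gap: 0.624
gripper_force: 44.7
time_s: 19.67
tcp_pos: [0.5222, -0.2867, 0.1842]
tcp_rot: [-2.973, -1.015, 0.0]
force: [0.7, -0.5, -2.3]
finger_gap: 0.621
gripper_force: 44.7
19.67 tcp [ 0.5222 -0.2867  0.1842] yd [[0.611, -0.791, -0.0], [-0.0, 0.0, -1.0]] F [ 0.7 -0.5 -2.3] T [ 0.01  0.   -0.03] gap 0.621 44.7 q [ 0.67  0.31 -0.29  1.59  0.09  1.25 -0.56]
0.18 13369 z 0.219 [ 524.6 -286.7] [53.  53.7] 47.32
scene knob 0.93 [ 0.521  -0.2834  0.1761]
scene spindle 0.97 [ 0.5235 -0.2862  0.0624]
scene tool_rest 0.5 [ 0.4686  0.1171 -0.0069]
scene chisel 0.7 [ 0.5469 -0.5748  0.0026]
scene chisel 0.6 [ 0.5225 -0.2859  0.2017]
scene block_plane 0.55 [ 0.7843 -0.2138 -0.0041]
side knob 0.72 [ 0.5232 -0.2902  0.1735]
side tool_rest 0.79 [ 0.4661  0.1152 -0.0018]
side chisel 0.65 [ 0.5467 -0.5717  0.0009]
side block_plane 0.72 [ 0.7822 -0.2116 -0.0014]
```

View pics/side7.png

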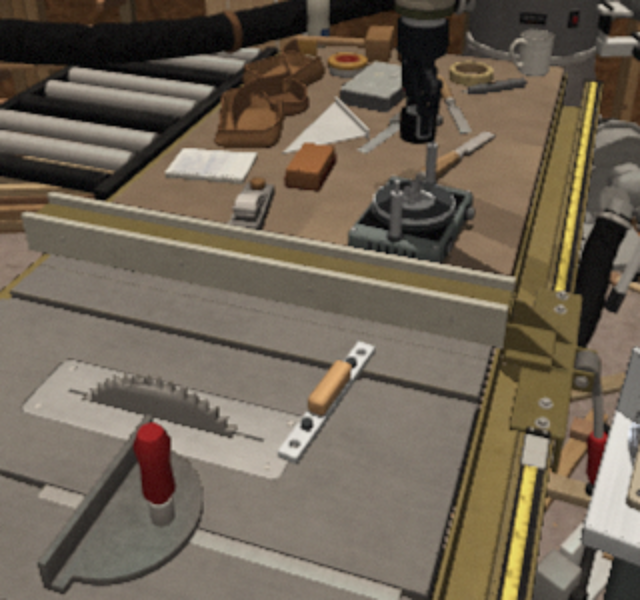

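The knob is in the gripper at about (415,125), with its underside near 0.175, 11 cm above the disc. The rest lies flat at (330,400), and the chisel and plane have not moved. I'll hand it in.

```bash
python3 -c "
from plant import ticket
print(ticket.job_done())"
```

```text
the job is handed in; nothing more can be done
None
```

The job is handed in at about 20 s: the tool rest lies flat on the saw table, the knob came off turning right and is held still about 11 cm above the disc, and the chisel and plane were not moved.

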